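# Vent and pry open a stuck vacuum chamber

## Task

The lid of the small vacuum chamber is stuck. Turn its red vent tap fully open first, then, with the orange-handled pry bar set on the chamber's fulcrum roller and its tip under the lid's ear, lever the lid's ear side up out of the spring catches (leave the lid's knob alone until it has come free). Lift the lid off by its black knob, set it down flat and the right way up in the middle of the blue mat, leave the pry bar lying on the worktop away from the chamber and off the mat, and do not disturb the glassware, bottles and vial standing round.

Things in the scene. Friction and masses are not known exactly. Their poses are not given: they have to be found in the camera images.
- chamber: Fixed round aluminium vacuum chamber, outer diameter 112 mm, rim 100 mm up; origin under its centre, z up. Its pry side is local -x: a grey bracket, 46 mm wide, from 52 to 110 mm off the axis. Four steel pins (8 mm thick, tops 110 mm up, out to 69 mm from the axis) locate the lid's other sides.
- catch_left (a point): Ball (10 mm) of the spring catch at 45 degrees from local -x towards local +y, in a black housing out to 83 mm from the axis, top 121 mm up. The two balls hold the lid down on its ear side and give way when the ear is levered up, with 30 to 45 N at the ear. Once the ear has risen about 11 mm (13 to 16 is sure) that side rests on top of the balls and stays up.
- catch_right (a point): Ball of the other spring catch, the same, towards local -y.
- fulcrum (a point): Top of the steel fulcrum roller (10 mm diameter, along local y), 101 mm from the chamber's axis, 91 mm above the worktop; same axes as the chamber, local -x points away from it. The roller lies between two grey cheeks, 34 mm apart inside, tops 104 mm up, which also hold the lid's ear sideways. Pressing the bar's handle down here takes about 10 to 20 N.
- lid: Clear lid, disc 120 mm diameter, 4 mm thick, about 0.24 kg, loose but caught. Origin at the centre of its underside, z up; at the start it lies on the chamber's rim with the chamber's yaw. A steel ear 28 mm wide, 4 mm thick sticks out to local -x, 78 mm from the centre. Knob at local x = -18 mm, vent tap at +32 mm. Lifts straight off once its ear side rests on the balls.
- lid_ear (a point): Point on the underside of the lid's ear, 74 mm from the lid's centre (4 mm inside the ear's outer edge). At the start it is 9 mm above the top of the fulcrum roller; the gap under the ear is open from outside as far in as the chamber's wall (56 mm from the axis).
- knob_grip (a point): Middle of the lid's black knob (22 mm diameter, from 4 to 24 mm above the lid's underside), 14 mm above that underside; grip it across local y of the lid, clear of the tap, whose top stands 56 mm above the underside.
- vent_tap (a joint): Vent tap on the lid, hinge about the lid's z: 0 = shut, 1.57 = fully open (stop); grows counter-clockwise seen from above, stays where it is left, and needs about 0.03 N m. Fully open counts from 1.3 on. At the start it reads between 0 and 0.25.
- tap_grip (a point): Middle of the tap's red handle bar, on the tap's axis, 48 mm above the lid's underside. The bar is 34 mm long, 10 mm wide and 16 mm high (8 mm above and below this point); its length lies along this point's y axis (the lid's y axis turned by the joint value). Below it stands its 16 mm brass stem; the knob beside it is 50 mm away and 24 mm lower than this point.
- bar: Loose pry bar, 180 mm long, about 0.15 kg, lying flat on the worktop. Origin on its underside; x points to the tip, z up. Steel blade 18 mm wide and 4 mm thick from x = -22 to +90 mm, flush with the flat underside; orange handle 80 mm long, 22 mm wide, 16 mm high, centred at x = -50 mm, also flush with the underside.
- bar_grip (a point): Middle of the bar's orange handle, 8 mm above the bar's underside, 140 mm behind the tip; grip it across its 22 mm width.
- bar_tip (a point): Tip of the bar's blade, at mid thickness.
- mat: Fixed blue mat, 140 x 140 mm, 4 mm thick; origin at the centre of its underside (its top is 4 mm up).
- flask: Bystander: conical glass flask, 64 mm diameter, 105 mm high, origin under its centre.
- amber_bottle: Bystander: amber bottle, 62 mm diameter, 120 mm high, origin under its centre.
- clear_bottle: Bystander: clear bottle with blue cap, 56 mm diameter, 105 mm high, origin under its centre.
- vial: Bystander: vial with black cap, 28 mm diameter, 62 mm high, origin under its centre.
- knob: The lid's black knob (fixed to the lid); origin at the centre of its foot, on the lid's top face.

How it is judged:
By the outcome, as a careful person would: the job done as asked, in the order asked, and still so for the second after the job is handed in, with the robot touching nothing.
It also fails if it takes over 72 s, if anything falls off the work surface, if the arm or the gripper's body presses on something with over 40 N, if the wrist force passes 120 N, or if a joint passes its speed limit or range.

## Robot

A 6-joint arm with a two-finger parallel gripper is mounted at the origin on a cart in front of the work surface, level with it; the furniture and walls round the work are solid. World frame = base frame: x ahead of the robot, y to its left, z up, the work surface at z = 0. Lengths are in m, angles in rad, forces in N, time in s.
With the tool pointing down it reaches from about 0.3 to 0.95 m from the base axis. Payload 3.1 kg.
Tool frame: the origin (TCP) lies on the centre line of the jaws, within the pads' length; the fingertips stand 17 mm ahead of it and the grasp point (between the pads) lies 2 mm behind it; z points along the fingers, y is the line along which they close (so a half turn about z gives the same grasp; the last joint's range is limited). The gripper opens to 85 mm and grips with 20 to 120 N. Pads are 22 mm wide; open, the fingers measure 114 mm over their backs; the gripper's body (76 mm by 85 mm) begins 54 mm behind the grasp point. The pads swing forward as they close: fully open they stand 13 mm farther back than shut.
Start: joints at [1.074, 0.308, 1.634, -0, 1.2, -0.07], TCP at [0.259, 0.569, 0.248] pointing down, gripper open.
Joint ranges: [-3.06, 3.06], [-0.79, 1.96], [0.05, 2.63], [-1.19, 4.34], [0.05, 2.64], [-2.94, 2.94]. Speed limits (rad/s): [2.79, 2.79, 3.14, 3.14, 3.14, 3.14].

## Interface

Orientations are given as a unit quaternion [x, y, z, w].
In Python, from station import ctrl gives the robot as it stands.
- The arm moves only by the shell command python3 -m crank 'ROWS'. ROWS is JSON, a list that holds one entry, the list of rows, each a list of 5 numbers: the shift along the tool's x, y, z in m, then the turn about the tool's z in degrees, then the finger opening in m, from 0 to 0.0854. In form: [[[x, y, z, twist, claw], ...]]. A call has 1 to 12 rows; each row is the pose to reach, as a shift and turn from the pose commanded when the call began, along the tool's axes at that moment; what a row does not reach only later rows make up. A row lasts 1/10 s, in which the tool goes at most 50 mm and 8.59 degrees, less where a joint would pass 70% of its speed; a pose out of reach is approached as far as the arm can. A call with a gripper value outside its range is refused whole. The fingers move at their own pace and stop on an object; the grip force is fixed at half the most. Time passes only in rows, so rows that repeat a pose let the fingers close. It gives the time, the measured TCP pose, the force, the opening and the grip force at its end, in the units of the state.
- ctrl.observe(): the state, without advancing time (a new reading comes with each control period).
- ctrl.snapshot(name): name is "scene" or "top" or "wrist"; returns a dict with "pixels" (400x640x3 uint8, red, green, blue), "fx", "fy", "cx", "cy" (pixels), "R" (3x3) and "t" (3): a world point X has camera coordinates R X + t; the wrist camera has in their place "tool_from_camera" (4x4, takes a point from camera to tool coordinates, whose origin is the TCP and whose axes are the flange's). Camera axes: x right, y down, z forward; pixel columns grow to the right and rows downward; lengths in m; the calibration is good to about 2 mm. A picture is of the moment at which its call begins: read the wrist's pose just before it. There is no depth.
- ctrl.job_done(): hands the job in; it is judged then, once.
Trained networks look in a picture, given as the dict that the camera call returned (one of the last four; its "shot" number tells which), for a name from the list of things; names that differ only in an ending like _2 or _b are one class to them, and where a whole thing is asked for, a point or a joint stands for the part that bears it (a point fixed in the world has none). Each returns a list of dicts, best first, with "score" (0 to 1); they miss things now and then, are a little off and sometimes report something else, mostly with a low value. They report only what shows in the picture. A call takes as long as a camera call.
- ctrl.spot_in(picture, query): "position" ([column, row] in pixels, amid what is visible of it).
- ctrl.trace(picture, query): "region" (400x640 bool, what is visible of it) and "position" ([column, row] in pixels, amid what is visible of it).
- ctrl.pinpoint(picture, query): "position" ([column, row] in pixels: a listed point, or the origin of a listed thing).
The state is a dict: "time": time; "joint_positions": joint angles; "qvel": joint speeds; "joint_torque": joint torques, N m; "tool_pos": TCP position; "ee_rot": TCP orientation; "wrist_force": force on the tool from outside, world axes, zero at the start; "moment": the same for the moment, N m; "grip_width": opening from 0.0 (shut) to 1.0 (fully open); "finger_force": force on a finger pad.
Only numpy, scipy, OpenCV 4.12 (cv2) and the standard library are available. Lean on these libraries where they do the work, as an engineer would, in place of code of your own. Each camera call takes 0.05 s, during which the arm holds its last target. There are 200 camera calls.

## Working session

There is one attempt and no reset: what is moved stays moved. The work goes in short steps, Python scripts to look and compute and a shell command to move; the robot and the scene stay as the last step left them, time stands still between calls to the robot, and variables do not carry over. Pictures are saved under pics/ and viewed, at most 10 in all, crops included, and the job is handed in when it is done.

```bash
ls; mkdir -p pics; cat > h.py <<'E'
from station import ctrl
import numpy as np, cv2
from scipy.spatial.transform import Rotation as Rot
def cam(name):
    s=ctrl.observe(); p=ctrl.snapshot(name)
    if 'R' in p: R=np.array(p['R']);t=np.array(p['t'])
    else:
        T=np.eye(4);T[:3,:3]=Rot.from_quat(s['ee_rot']).as_matrix();T[:3,3]=s['tool_pos']
        M=np.linalg.inv(T@np.array(p['tool_from_camera']));R=M[:3,:3];t=M[:3,3]
    p['P']=np.array([[p['fx'],0,p['cx']],[0,p['fy'],p['cy']],[0,0,1]])@np.c_[R,t]
    return p
def save(p,f): cv2.imwrite('pics/'+f,np.array(p['pixels'])[:,:,::-1])
def onz(p,uv,z):
    P=p['P'];H=np.c_[P[:,0],P[:,1],P[:,2]*z+P[:,3]]
    q=np.linalg.solve(H,[uv[0],uv[1],1]);return q[:2]/q[2]
def tri(obs):
    A=[]
    for p,uv in obs:
        P=p['P'];a=[uv[0]*P[2]-P[0],uv[1]*P[2]-P[1]]
        A+=a
    # weight rows by ~1/depth via two passes
    A=np.array(A);X=np.linalg.lstsq(A[:,:3],-A[:,3],rcond=None)[0]
    r=[ (p['P']@np.r_[X,1]) for p,_ in obs]
    e=max(np.linalg.norm(q[:2]/q[2]-uv) for q,(_,uv) in zip(r,obs))
    return X,e
def pin(p,n):
    l=ctrl.pinpoint(p,n); return (np.array(l[0]['position'],float),l[0]['score']) if l else (None,0)
E
python3 - <<'E'
from h import *
a=cam('scene');b=cam('top');save(a,'s1.png');save(b,'t1.png')
for n in 'chamber catch_left catch_right fulcrum lid lid_ear knob_grip tap_grip bar bar_grip bar_tip mat flask amber_bottle clear_bottle vial knob'.split():
    u,s=pin(a,n);v,w=pin(b,n)
    if u is not None and v is not None: X,e=tri([(a,u),(b,v)]);print(n,u,v,round(s,2),round(w,2),X.round(4),round(e,1))
    else: print(n,u,v,s,w)
print(ctrl.observe())
E
```

```text
pics
chamber None [330.5 189.7] 0 0.61
catch_left [306.4 193.6] [312.7 184.4] 0.64 0.57 [0.5983 0.0931 0.1138] 2.1
catch_right [298.  207.5] [326.5 207.4] 0.8 0.96 [0.5186 0.0567 0.1062] 1.3
fulcrum [282.7 202.1] [305.7 205.7] 0.91 0.7 [0.5254 0.1214 0.1044] 0.4
lid [319.5 203.8] [333.9 189. ] 0.57 0.97 [0.5829 0.0288 0.1015] 0.5
lid_ear [292.8 203.8] [313.4 196.8] 0.9 0.88 [0.5538 0.1004 0.0939] 1.5
knob_grip [297.3 202.3] [324.6 188.7] 0.21 0.69 [0.5698 0.0771 0.1006] 6.5
tap_grip [414.4 294.6] [325.5 189.3] 0.7 0.62 [ 0.6855 -0.1074 -0.2183] 46.9
bar [254.9 221.6] [268.1 206.6] 0.57 0.61 [ 0.5369  0.2547 -0.0044] 1.7
bar_grip [245.6 223.1] [267.1 221.3] 0.77 0.75 [0.4861 0.252  0.012 ] 2.5
bar_tip [268.3 208.8] [269.5 179.8] 0.71 0.86 [0.624  0.2577 0.0083] 0.9
mat [414.  294.4] [436.9 235.8] 0.88 0.63 [ 0.4433 -0.333  -0.0005] 3.4
flask None [439.1 234.2] 0 0.73
amber_bottle [279.8 257.5] [332.4 247.9] 0.7 0.84 [0.3926 0.0335 0.0061] 0.2
clear_bottle [284.  204.2] [308.4 152.7] 0.38 0.59 [0.6766 0.1655 0.038 ] 17.7
vial [345.6 265.5] [377.9 224.5] 0.52 0.6 [ 0.4772 -0.1262 -0.0071] 1.0
knob [314.  201.6] [326.2 189. ] 0.43 0.55 [0.5838 0.0519 0.1024] 1.2
{'time': 1.8, 'joint_positions': array([ 1.07431104e+00,  3.08120653e-01,  1.63378937e+00,  2.71193090e-05,
        1.19969844e+00, -6.96814312e-02]), 'qvel': array([-2.82740821e-04, -8.90868968e-05,  1.75612551e-04, -1.01218740e-04,
       -2.01393737e-03, -1.24316423e-03]), 'joint_torque': array([-2.52847176e-04, -4.15281665e+01, -2.77066934e+01, -7.54137523e-05,
        1.02133130e-03, -2.02192797e-05]), 'tool_pos': array([0.25873978, 0.56893974, 0.24826422]), 'ee_rot': array([ 2.11790683e-01,  9.77315050e-01, -4.06140393e-06, -1.43418519e-05]), 'wrist_force': array([ 0.33200609, -0.17605255,  0.31908085]), 'moment': array([-0.01349547, -0.08890398,  0.08849731]), 'finger_force': 0.0, 'grip_width': 1.0029085392781036}
```

View picture.

View pics/s1.png

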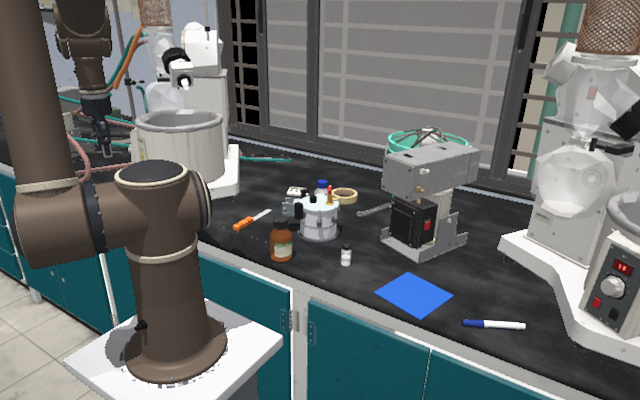

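View pics/t1.png

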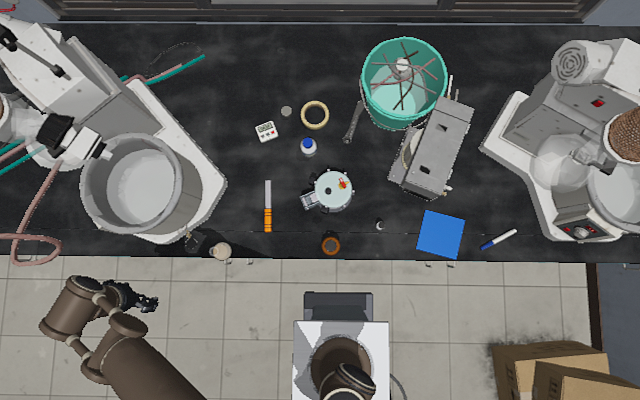

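```bash
cat >> h.py <<'E'
def to(x,y,z,yaw=None):
    "shift in tool axes and twist (deg) to bring TCP to x,y,z with tool y axis at world yaw deg"
    s=ctrl.observe();R=Rot.from_quat(s['ee_rot']).as_matrix()
    d=R.T@(np.array([x,y,z])-s['tool_pos']);cy=np.degrees(np.arctan2(R[1,1],R[0,1]))
    tw=0 if yaw is None else -((yaw-cy+180)%360-180)
    print('to',d.round(4),'twist',round(tw,1),'yaw now',round(cy,1),'t',round(s['time'],2), 'rows',round(max(np.linalg.norm(d)/.05,abs(tw)/8.59),1))
E
python3 - <<'E'
from h import *
p=cam('wrist');print(np.array(p['tool_from_camera']).round(3).tolist(),p['fx'],p['cx'],p['cy'])
to(.50,.10,.36,-51)
E
```

```text
[[-0.0, -0.959, -0.285, 0.072], [1.0, -0.0, -0.0, -0.001], [-0.0, -0.285, 0.959, -0.126], [0.0, 0.0, 0.0, 1.0]] 318.0791877348406 323.25000277858834 203.80337147854823
to [-0.4138 -0.327  -0.1118] twist 116.5 yaw now 65.5 t 1.85 rows 13.6
```

```bash
python3 - <<'E'
from h import *
to(.56,.08,.30,-51)
E
```

```text
to [-0.4767 -0.3203 -0.0518] twist 116.5 yaw now 65.5 t 1.85 rows 13.6
```

```bash
python3 -m crank '[[[-0.04,-0.025,-0.01,8,0.0854],[-0.08,-0.05,-0.02,16,0.0854],[-0.12,-0.08,-0.03,25,0.0854],[-0.16,-0.11,-0.04,33,0.0854],[-0.2,-0.14,-0.05,42,0.0854],[-0.24,-0.16,-0.05,50,0.0854],[-0.28,-0.19,-0.05,58,0.0854],[-0.32,-0.22,-0.05,67,0.0854],[-0.36,-0.24,-0.05,75,0.0854],[-0.4,-0.27,-0.05,84,0.0854],[-0.44,-0.3,-0.05,92,0.0854],[-0.477,-0.32,-0.052,100,0.0854]]]'
python3 - <<'E'
from h import *
to(.56,.08,.30,-51)
E
```

```text
time: 3.05
tool_pos: [0.5609, 0.0776, 0.3002]
ee_rot: [0.886, 0.463, -0.0, 0.0]
wrist_force: [0.2, 0.1, 1.3]
grip_width: 1.001
finger_force: 0.0
to [ 0.0015 -0.0022  0.0002] twist 16.1 yaw now -34.9 t 3.05 rows 1.9
```

```bash
cat > look.py <<'E'
from h import *
import pickle,sys
names=sys.argv[2].split(); p=cam('wrist'); save(p,sys.argv[1]+'.png')
o={}
for n in names:
    u,s=pin(p,n); o[n]=(u,s); print(n,u,round(s,2))
pickle.dump((dict(P=p['P']),o),open(sys.argv[1]+'.pk','wb'))
E
python3 look.py w1 "fulcrum lid_ear knob_grip tap_grip catch_left catch_right lid knob"
python3 - <<'E'
from h import *
to(.61,.0,.30,-51)
E
```

```text
fulcrum [285.2 154.8] 0.58
lid_ear [306.3 222.7] 0.54
knob_grip [349.4 197.9] 0.66
tap_grip [398.5 236.2] 0.96
catch_left [350.5 148.7] 0.89
catch_right [307.7 218.9] 0.61
lid [363.3 206.3] 0.91
knob [348.1 196.1] 0.77
to [-0.0389  0.0874  0.0002] twist 16.7 yaw now -34.3 t 3.5 rows 1.9
```

View pics/w1.png

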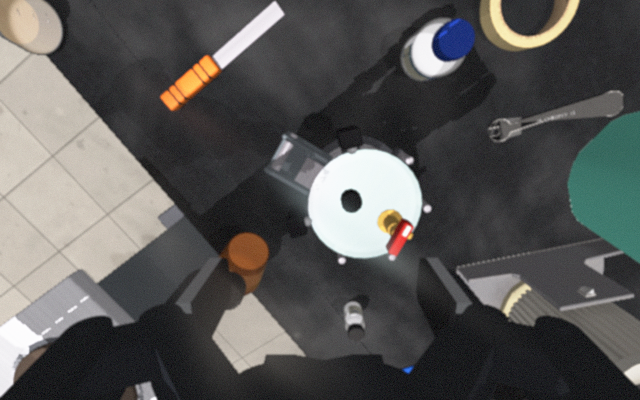

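```bash
python3 -m crank '[[[0.02,-0.04,0,0,0.0854],[0.04,-0.08,0,0,0.0854],[0.05,-0.12,0,0,0.0854],[0.05,-0.12,0,0,0.0854]]]'
python3 look.py w2 "fulcrum lid_ear knob_grip tap_grip catch_left catch_right lid knob bar_tip bar_grip bar"
python3 - <<'E'
from h import *
import pickle
a,b=[pickle.load(open(f'w{i}.pk','rb')) for i in(1,2)]
for n in a[1]:
    if a[1][n][0] is not None and b[1][n][0] is not None:
        X,e=tri([(a[0],a[1][n][0]),(b[0],b[1][n][0])]);print(n,X.round(4),round(e,1))
E
```

```text
time: 3.9
tool_pos: [0.4861, 0.1933, 0.3002]
ee_rot: [0.883, 0.469, -0.001, -0.001]
wrist_force: [0.1, -1.2, -0.4]
grip_width: 1.001
finger_force: 0.0
fulcrum [401.1 203.5] 0.72
lid_ear [517.9 100. ] 0.7
knob_grip [468.2 248. ] 0.68
tap_grip [521.5 286.9] 0.79
catch_left [470.7 201. ] 0.82
catch_right [425.6 263.5] 0.9
lid [477.  253.2] 0.64
knob [462.5 246.5] 0.59
bar_tip [392.4  55.8] 0.7
bar_grip [296.4 124.5] 0.86
bar [324.4 107.5] 0.57
fulcrum [0.5416 0.1207 0.0853] 0.3
lid_ear [0.5819 0.1643 0.3219] 178.9
knob_grip [0.5743 0.0502 0.116 ] 0.2
tap_grip [ 5.947e-01 -3.000e-04  1.434e-01] 0.3
catch_left [0.6026 0.089  0.1037] 0.1
catch_right [0.527  0.056  0.1122] 1.2
lid [0.5807 0.0314 0.1048] 0.3
knob [0.5724 0.049  0.1054] 1.2
```

View pics/w2.png

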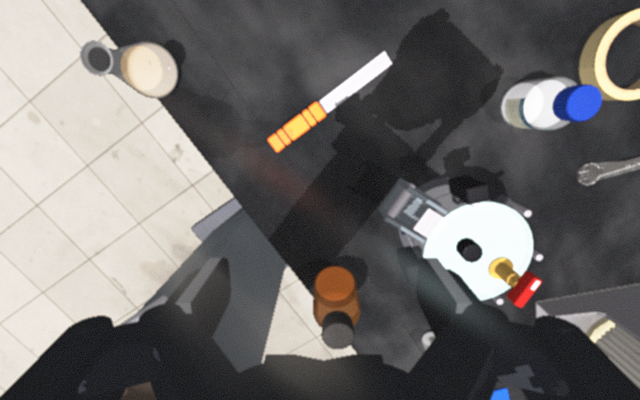

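```bash
cat > fit.py <<'E'
from h import *
import pickle,sys
from scipy.optimize import least_squares
L=dict(fulcrum=(-.101,0,.091),knob_grip=(-.018,0,.114),tap_grip=(.032,0,.148),lid=(0,0,.1),knob=(-.018,0,.104),lid_ear=(-.074,0,.1))
def fit(files):
    V=[pickle.load(open(f+'.pk','rb')) for f in files]
    def res(q,lab=0):
        x,y,a,rc,dz=q; c,s=np.cos(a),np.sin(a);o=[];l=[]
        k=rc/np.sqrt(2);LL=dict(L,catch_left=(-k,k,.107),catch_right=(-k,-k,.107))
        for cam_,ob in V:
            for n,(u,w) in ob.items():
                if u is None or n not in LL: continue
                p=LL[n];h=cam_['P']@[x+c*p[0]-s*p[1],y+s*p[0]+c*p[1],p[2]+dz,1]
                e=h[:2]/h[2]-u; o+=list(e); l.append((n,e.round(1).tolist()))
        return l if lab else np.array(o)
    r=least_squares(res,[.585,.03,np.radians(-58),.065,0],loss='soft_l1',f_scale=2)
    return r.x,res(r.x,1)
if __name__=='__main__':
    x,l=fit(sys.argv[1:]);print(x[:2].round(4),np.degrees(x[2]).round(1),x[3:].round(4));print(*l,sep='\n')
    bp=pickle.load(open('w2.pk','rb'))
    for n,z in(('bar_tip',.002),('bar_grip',.008),('bar',0.)): 
        if bp[1][n][0] is not None: print(n,onz(bp[0],bp[1][n][0],z).round(4))
E
python3 fit.py w1 w2
```

```text
[0.5816 0.0298] -66.4 [ 0.0618 -0.0034]
('fulcrum', [-1.6, -0.4])
('lid_ear', [-1.2, -53.6])
('knob_grip', [1.7, 1.8])
('tap_grip', [-0.2, -0.3])
('catch_left', [2.2, 0.5])
('catch_right', [0.6, 0.4])
('lid', [0.7, -1.8])
('knob', [2.2, 1.0])
('fulcrum', [-0.5, -0.7])
('lid_ear', [-95.4, 117.8])
('knob_grip', [-0.3, 0.4])
('tap_grip', [0.0, 0.4])
('catch_left', [2.1, 0.4])
('catch_right', [-3.5, 1.3])
('lid', [-2.1, -2.2])
('knob', [1.5, -1.9])
bar_tip [0.6305 0.2572]
bar_grip [0.4868 0.2565]
bar [0.528  0.2537]
```

```bash
python3 - <<'E'
from h import *
to(.5944,.0005,.235,-59)
E
```

```text
to [-0.096   0.1926  0.0652] twist 24.5 yaw now -34.5 t 4.5 rows 4.5
```

```bash
python3 -m crank '[[[-0.02,0.04,0,6,0.0854],[-0.04,0.08,0,12,0.0854],[-0.06,0.12,0.02,18,0.07],[-0.08,0.16,0.04,24,0.06],[-0.096,0.192,0.06,24.5,0.05],[-0.096,0.192,0.065,24.5,0.05],[-0.096,0.192,0.065,24.5,0.05]]]'
python3 look.py w3 "fulcrum lid_ear knob_grip tap_grip catch_left catch_right lid knob"
python3 fit.py w1 w2 w3
python3 - <<'E'
from h import *
import pickle
c,o=pickle.load(open('w3.pk','rb'));im=cv2.imread('pics/w3.png')
h=cv2.cvtColor(im,cv2.COLOR_BGR2HSV);m=(((h[...,0]<8)|(h[...,0]>172))&(h[...,1]>150)&(h[...,2]>90))
m[:,:200]=0;m[:,450:]=0
ys,xs=np.nonzero(m);q=np.array([onz(c,(x,y),.156) for x,y in zip(xs,ys)])
r=cv2.minAreaRect((q*1000).astype(np.float32));print(len(q),r)
to(.5944,.0005,.16,-59)
E
```

```text
time: 5.2
tool_pos: [0.593, 0.0007, 0.2335]
ee_rot: [0.964, 0.267, -0.002, -0.001]
wrist_force: [0.2, -0.0, -0.1]
grip_width: 0.584
finger_force: 0.0
fulcrum [169.3 173. ] 0.58
lid_ear [196.4 184. ] 0.95
knob_grip [261.3 190.7] 0.79
tap_grip [324.9 213.4] 0.71
catch_left [228.9 132.6] 0.87
catch_right [225.9 238.6] 0.6
lid [284.4 189.7] 0.96
knob [262.4 191.4] 0.93
[0.5813 0.0309] -66.0 [ 0.0625 -0.0006]
('fulcrum', [-3.1, -0.2])
('lid_ear', [-2.5, -53.4])
('knob_grip', [1.1, 1.9])
('tap_grip', [-0.3, -0.1])
('catch_left', [1.1, -0.4])
('catch_right', [-0.8, 1.1])
('lid', [0.3, -1.7])
('knob', [1.6, 1.1])
('fulcrum', [-1.0, -0.1])
('lid_ear', [-95.6, 118.4])
('knob_grip', [0.0, 0.9])
('tap_grip', [1.1, 1.1])
('catch_left', [2.1, -0.1])
('catch_right', [-3.9, 2.3])
('lid', [-1.6, -1.7])
('knob', [1.8, -1.4])
('fulcrum', [-0.3, 1.4])
('lid_ear', [0.2, -3.6])
('knob_grip', [-0.9, 1.8])
('tap_grip', [-2.5, -0.2])
('catch_left', [3.2, -1.0])
('catch_right', [2.3, -2.2])
('lid', [0.6, 1.1])
('knob', [0.4, -2.0])
bar_tip [0.6305 0.2572]
bar_grip [0.4868 0.2565]
bar [0.528  0.2537]
32 ((595.8992919921875, 2.2002172470092773), (32.17698669433594, 5.650104522705078), 28.62049674987793)
to [-0.0006  0.0016  0.076 ] twist 0.1 yaw now -58.9 t 5.65 rows 1.5
```

View pics/w3.png

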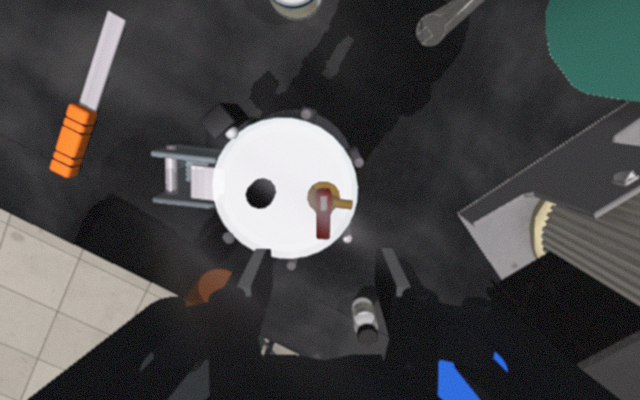

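```bash
python3 -m crank '[[[0,0,0.04,0,0.045],[0,0,0.075,0,0.04],[0,0,0.085,0,0.04],[0,0,0.087,0,0.04],[0,0,0.087,0,0],[0,0,0.087,0,0],[0,0,0.087,0,0],[0,0,0.087,0,0]]]'
```

```text
time: 6.45
tool_pos: [0.5955, 0.0015, 0.1506]
ee_rot: [0.964, 0.268, 0.002, 0.001]
wrist_force: [-0.6, -0.1, 5.8]
grip_width: 0.103
finger_force: 60.3
```

```bash
python3 -m crank '[[[0,0,0,-8,0],[0,0,0,-16,0],[0,0,0,-24,0],[0,0,0,-32,0],[0,0,0,-40,0],[0,0,0,-48,0],[0,0,0,-56,0],[0,0,0,-64,0],[0,0,0,-72,0],[0,0,0,-79,0],[0,0,0,-82,0],[0,0,0,-82,0]]]'
python3 -m crank '[[[0,0,0,0,0.05],[0,0,0,0,0.05],[0,0,0,0,0.05],[0,0,-0.04,0,0.05],[0,0,-0.09,0,0.05],[0,0,-0.09,0,0.05]]]'
python3 look.py w4 "tap_grip knob_grip fulcrum lid_ear catch_left catch_right"
python3 - <<'E'
from h import *
import pickle
c,o=pickle.load(open('w4.pk','rb'));im=cv2.imread('pics/w4.png')
h=cv2.cvtColor(im,cv2.COLOR_BGR2HSV);m=(((h[...,0]<8)|(h[...,0]>172))&(h[...,1]>130)&(h[...,2]>60)).astype(np.uint8)
u=o['tap_grip'][0]; k=np.zeros_like(m);cv2.circle(k,tuple(int(a) for a in u),45,1,-1);m&=k
ys,xs=np.nonzero(m);q=np.array([onz(c,(x,y),.156) for x,y in zip(xs,ys)])
print(len(q),cv2.minAreaRect((q*1000).astype(np.float32)))
to(.4868,.2565,.14,90)
E
python3 fit.py w1 w2 w3 w4 | head -1
```

```text
time: 7.65
tool_pos: [0.5956, 0.0015, 0.1505]
ee_rot: [0.551, 0.834, 0.001, 0.002]
wrist_force: [-0.3, -0.1, 4.7]
grip_width: 0.097
finger_force: 60.3
time: 8.25
tool_pos: [0.5989, 0.0011, 0.2463]
ee_rot: [0.552, 0.834, 0.004, 0.006]
wrist_force: [1.2, -0.0, -0.1]
grip_width: 0.586
finger_force: 0.0
tap_grip [315.6 204.8] 0.89
knob_grip [313.8 133.5] 0.78
fulcrum [316.2  21.6] 0.79
lid_ear [315.4  60.9] 0.7
catch_left [370.8  96.8] 0.72
catch_right [257.8 101.6] 0.86
160 ((594.1735229492188, 1.983480453491211), (8.723694801330566, 35.87926483154297), 22.728130340576172)
to [0.2758 0.0029 0.0966] twist -67.0 yaw now 23.0 t 8.6 rows 7.8
[0.5811 0.0308] -66.2 [ 0.0626 -0.0008]
```

View pics/w4.png

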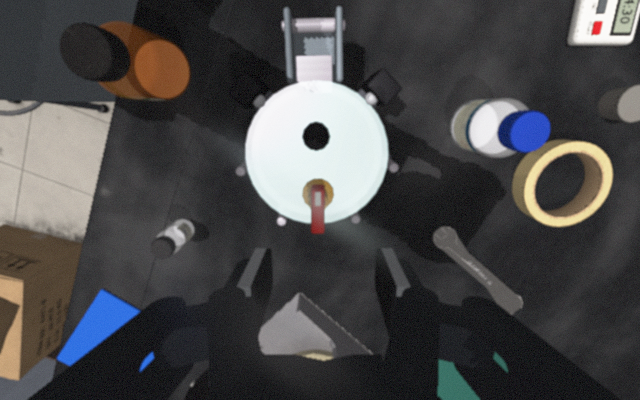

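```bash
python3 -m crank '[[[0.035,0,0,-8.5,0.05],[0.07,0,0,-17,0.05],[0.105,0,0,-25.5,0.05],[0.14,0,0.02,-34,0.05],[0.175,0,0.04,-42,0.05],[0.21,0,0.06,-50,0.05],[0.245,0.002,0.08,-58,0.05],[0.276,0.003,0.097,-66,0.05],[0.276,0.003,0.097,-67,0.05],[0.276,0.003,0.097,-67,0.05]]]'
python3 look.py w5 "bar bar_tip bar_grip"
python3 - <<'E'
from h import *
import pickle
c,o=pickle.load(open('w5.pk','rb'))
for n,z in(('bar_tip',.002),('bar_grip',.008),('bar',0.)): print(n,onz(c,o[n][0],z).round(4) if o[n][0] is not None else 0)
im=cv2.imread('pics/w5.png');h=cv2.cvtColor(im,cv2.COLOR_BGR2HSV)
m=((h[...,0]>5)&(h[...,0]<22)&(h[...,1]>170)&(h[...,2]>120)).astype(np.uint8)
n,l,st,_=cv2.connectedComponentsWithStats(cv2.morphologyEx(m,cv2.MORPH_CLOSE,np.ones((7,7))));i=1+st[1:,4].argmax();ys,xs=np.nonzero(l==i)
q=np.array([onz(c,(x,y),.016) for x,y in zip(xs,ys)]);print(cv2.minAreaRect((q*1000).astype(np.float32)))
to(.4868,.2565,.023,90)
E
```

```text
time: 9.6
tool_pos: [0.4873, 0.2567, 0.1398]
ee_rot: [-0.001, 1.0, -0.001, -0.001]
wrist_force: [-0.3, -1.2, 0.4]
grip_width: 0.582
finger_force: 0.0
bar [320.7 249.8] 0.71
bar_tip [328.6 333.7] 0.89
bar_grip [321.4 196.8] 0.67
bar_tip [0.6252 0.2608]
bar_grip [0.4845 0.2538]
bar [0.5365 0.2531]
((400.1856689453125, 46.36949157714844), (52.95554733276367, 53.37841796875), 0.06581635773181915)
to [0.003  0.0006 0.1189] twist -0.1 yaw now 89.9 t 9.8 rows 2.4
```

```bash
python3 - <<'E'
from h import *
import pickle
for f in('w5','w2'):
    c,o=pickle.load(open(f+'.pk','rb'));im=cv2.imread(f'pics/{f}.png');h=cv2.cvtColor(im,cv2.COLOR_BGR2HSV)
    u=o['bar_grip'][0];k=np.zeros(im.shape[:2],np.uint8);cv2.circle(k,tuple(int(a) for a in u),70,1,-1)
    for nm,m,z in(('handle',(h[...,0]>3)&(h[...,0]<22)&(h[...,1]>150),.016),('blade',(h[...,1]<60)&(h[...,2]>120),.004)):
        if nm=='blade': k[:]=0; cv2.line(k,tuple(int(a) for a in u),tuple(int(a) for a in o['bar_tip'][0]),1,50)
        m=(m.astype(np.uint8)&k)
        n,l,st,_=cv2.connectedComponentsWithStats(m);i=1+st[1:,4].argmax();ys,xs=np.nonzero(l==i)
        q=np.array([onz(c,(x,y),z) for x,y in zip(xs,ys)]);print(f,nm,len(xs),cv2.minAreaRect((q*1000).astype(np.float32)))
E
```

```text
w5 handle 2604 ((483.4861755371094, 253.7344207763672), (79.90419006347656, 24.058696746826172), 3.0785248279571533)
w5 blade 1634 ((576.8489990234375, 257.34136962890625), (94.27570343017578, 17.146940231323242), 2.175888776779175)
w2 handle 583 ((485.023193359375, 254.13497924804688), (79.98367309570312, 23.997314453125), 1.84748375415802)
w2 blade 1403 ((575.9796752929688, 257.3027038574219), (100.16743469238281, 20.61614418029785), 1.988821268081665)
```

```bash
python3 -m crank '[[[0.006,-0.002,0.045,-2.3,0.05],[0.006,-0.002,0.09,-2.3,0.05],[0.006,-0.002,0.112,-2.3,0.05],[0.006,-0.002,0.118,-2.3,0.05],[0.006,-0.002,0.119,-2.3,0.05],[0.006,-0.002,0.119,-2.3,0],[0.006,-0.002,0.119,-2.3,0],[0.006,-0.002,0.119,-2.3,0],[0.006,-0.002,0.119,-2.3,0]]]'
python3 - <<'E'
from h import *
print(ctrl.observe()['tool_pos'])
E
```

```text
time: 10.7
tool_pos: [0.4846, 0.2553, 0.0245]
ee_rot: [-0.021, 1.0, 0.001, 0.002]
wrist_force: [0.5, -1.5, 6.8]
grip_width: 0.231
finger_force: 60.4
[0.48458653 0.25533778 0.02454167]
```

```bash
python3 - <<'E'
from h import *
to(.4742,.2733,.19,23.8)
E
python3 -m crank '[[[0,0,-0.04,0,0],[0,0,-0.08,0,0],[0,0,-0.12,4,0],[0,0,-0.15,12,0],[0,0,-0.165,20,0],[0.01,0.018,-0.165,28,0],[0.01,0.018,-0.165,36,0],[0.01,0.018,-0.165,44,0],[0.01,0.018,-0.165,52,0],[0.01,0.018,-0.165,60,0],[0.01,0.018,-0.165,68,0],[0.01,0.018,-0.165,68.4,0]]]'
python3 - <<'E'
from h import *
to(.4742,.2733,.14,23.8)
E
python3 look.py w6 "bar_tip fulcrum lid_ear catch_left catch_right"; python3 fit.py w1 w2 w3 w4 w6 | head -1
```

```text
to [ 0.0089  0.0186 -0.1655] twist 68.6 yaw now 92.4 t 10.7 rows 8.0
time: 11.9
tool_pos: [0.4714, 0.2722, 0.1873]
ee_rot: [0.545, 0.838, -0.0, -0.0]
wrist_force: [-0.4, 0.6, -1.6]
grip_width: 0.232
finger_force: 59.5
to [-0.0001  0.003   0.0473] twist 0.1 yaw now 23.9 t 11.9 rows 0.9
bar_tip None 0
fulcrum None 0
lid_ear None 0
catch_left None 0
catch_right None 0
[0.5811 0.0308] -66.2 [ 0.0626 -0.0008]
```

View pics/w6.png

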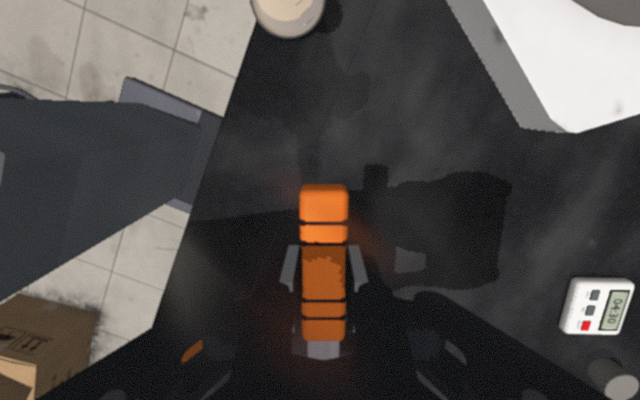

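```bash
cat >> h.py <<'E'
def avg(n=6):
    ps=[];qs=[]
    for i in range(n):
        s=ctrl.observe();ps.append(s['tool_pos']);qs.append(s['ee_rot'])
        ctrl.snapshot('top')
    R=Rot.from_quat(qs).mean().as_matrix();p=np.mean(ps,0)
    print('avg',p.round(4),'std',np.std(ps,0).round(4),'yaw',np.degrees(np.arctan2(R[1,1],R[0,1])).round(2),'F',s['wrist_force'].round(1),'t',round(s['time'],2))
    return p,R
C=np.array([.5811,.0308]);E_=np.array([np.cos(np.radians(113.8)),np.sin(np.radians(113.8))])
def sz(s,z,p,R,lat=0):
    "tool shift to bring TCP to radius s (m) on the pry axis, height z"
    g=C+s*E_; print('shift',(R.T@(np.r_[g,z]-p)).round(4))
E
python3 -m crank '[[[0,0.003,0.04,0,0],[0,0.003,0.06,0,0],[0,0.003,0.06,0,0]]]'
python3 - <<'E'
from h import *
p,R=avg();
a=cam('scene');b=cam('top')
for n in('bar_tip','fulcrum','lid_ear','bar_grip'):
    u,s=pin(a,n);v,w=pin(b,n)
    if u is None or v is None: print(n,u,v);continue
    X,e=tri([(a,u),(b,v)]);print(n,X.round(4),round(e,1),round(s,2),round(w,2),'s',((X[:2]-C)@E_).round(4),'lat',((X[:2]-C)@[-E_[1],E_[0]]).round(4))
sz(.265,.116,p,R);sz(.202,.116,p,R)
E
```

```text
time: 12.5
tool_pos: [0.4716, 0.272, 0.1238]
ee_rot: [0.545, 0.839, -0.003, -0.002]
wrist_force: [-0.3, -1.1, -2.1]
grip_width: 0.236
finger_force: 59.5
avg [0.4744 0.2734 0.1271] std [0.0016 0.0008 0.0019] yaw 23.97 F [-0.5 -0.2 -1.8] t 12.75
bar_tip [ 0.5169  0.0897 -0.0672] 9.5 0.71 0.66 s 0.0798 lat 0.0349
fulcrum [0.5373 0.1254 0.0934] 1.2 0.93 0.75 s 0.1042 lat 0.0018
lid_ear [0.5609 0.0989 0.0965] 0.4 0.76 0.9 s 0.0704 lat -0.009
bar_grip [0.5323 0.1644 0.1235] 40.5 0.69 0.57 s 0.1419 lat -0.0093
shift [ 0.     -0.0003  0.0111]
shift [-0.063  -0.0005  0.0111]
```

```bash
python3 -m crank '[[[0,0,0.009,0,0],[-0.01,0,0.009,0,0],[-0.02,0,0.009,0,0],[-0.02,0,0.009,0,0]]]'
python3 - <<'E'
from h import *
p,R=avg();sz(.202,.116,p,R)
a=cam('scene');b=cam('top')
for n in('bar_tip','fulcrum'): print(n,[(q['position'],round(q['score'],2)) for q in ctrl.pinpoint(a,n)+ctrl.pinpoint(b,n)])
for nm,s in(('tip',.105),('ear',.078),('fulc',.101)):
    g=C+s*E_;X=np.r_[g,dict(tip=.095,ear=.1,fulc=.091)[nm],1]
    for c in(a,b): h=c['P']@X;print(nm,(h[:2]/h[2]).round(1))
A=np.array(a['pixels'])[150:250,240:340,::-1];B=np.array(b['pixels'])[150:250,250:350,::-1]
cv2.imwrite('pics/c1.png',np.hstack([cv2.resize(x,(400,400),interpolation=cv2.INTER_CUBIC) for x in(A,B)]))
E
```

```text
time: 13.7
tool_pos: [0.4833, 0.2537, 0.1181]
ee_rot: [0.546, 0.838, -0.0, 0.0]
wrist_force: [0.4, -0.3, -2.0]
grip_width: 0.231
finger_force: 59.5
avg [0.483  0.2547 0.1183] std [0.0001 0.0005 0.0001] yaw 23.89 F [ 0.1  0.4 -1.8] t 13.95
shift [-0.0424 -0.0007  0.0023]
bar_tip [([282.4, 202.2], 0.62), ([259.7, 200.6], 0.53), ([305.3, 200.9], 0.46)]
fulcrum [([287.1, 203.2], 0.88), ([304.2, 202.9], 0.6)]
tip [284.3 203. ]
tip [304.  202.1]
ear [292.9 202.2]
ear [311.6 198.7]
fulc [285.6 204.3]
fulc [305.2 201.8]
```

View pics/c1.png

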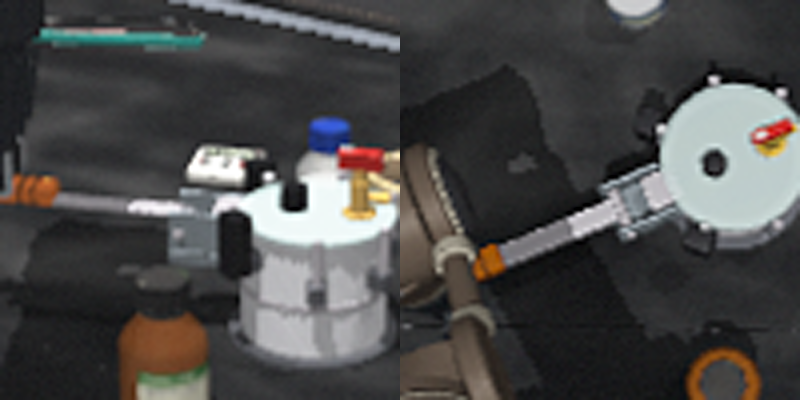

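```bash
python3 -m crank '[[[0,0,0.0015,0,0],[-0.01,-0.0005,0.0015,0,0],[-0.02,-0.0005,0.0015,0,0],[-0.025,-0.0005,0.0015,0,0],[-0.03,-0.0005,0.0015,0,0],[-0.03,-0.0005,0.0015,0,0]]]'
python3 -m crank '[[[-0.004,0,0,0,0],[-0.008,0,0,0,0],[-0.008,0,0,0,0]]]'
python3 - <<'E'
from h import *
p,R=avg();sz(.202,.116,p,R)
a=cam('scene');b=cam('top')
A=np.array(a['pixels'])[150:250,240:340,::-1];B=np.array(b['pixels'])[150:250,250:350,::-1]
cv2.imwrite('pics/c2.png',np.hstack([cv2.resize(x,(400,400),interpolation=cv2.INTER_CUBIC) for x in(A,B)]))
E
```

```text
time: 14.9
tool_pos: [0.4948, 0.2267, 0.1168]
ee_rot: [0.546, 0.838, 0.0, 0.0]
wrist_force: [0.2, 0.4, -1.8]
grip_width: 0.234
finger_force: 59.5
time: 15.2
tool_pos: [0.4978, 0.2199, 0.1168]
ee_rot: [0.545, 0.838, -0.0, 0.0]
wrist_force: [-0.8, 0.2, -1.6]
grip_width: 0.236
finger_force: 59.5
avg [0.4977 0.2202 0.1168] std [0.0001 0.0002 0.    ] yaw 23.94 F [ 0.1  0.7 -1.7] t 15.45
shift [-0.005  -0.0001  0.0008]
```

```bash
python3 -m crank '[[[-0.004,0,0.001,0,0],[-0.004,0,0.003,0,0],[-0.004,0,0.006,0,0],[-0.004,0,0.009,0,0],[-0.004,0,0.012,0,0],[-0.004,0,0.012,0,0]]]'
python3 - <<'E'
from h import *
p,R=avg(3);print(ctrl.observe()['moment'].round(2))
a=cam('scene');b=cam('top')
A=np.array(a['pixels'])[150:250,240:340,::-1];B=np.array(b['pixels'])[150:250,250:350,::-1]
cv2.imwrite('pics/c3.png',np.hstack([cv2.resize(x,(400,400),interpolation=cv2.INTER_CUBIC) for x in(A,B)]))
E
```

```text
time: 16.2
tool_pos: [0.4991, 0.2165, 0.1045]
ee_rot: [0.545, 0.838, -0.0, -0.0]
wrist_force: [-1.9, 0.3, 3.5]
grip_width: 0.234
finger_force: 60.0
avg [0.4991 0.2165 0.1045] std [0.     0.     0.0001] yaw 23.95 F [-2.   0.8  2.3] t 16.3
[-0.29  0.09 -0.12]
```

View pics/c3.png

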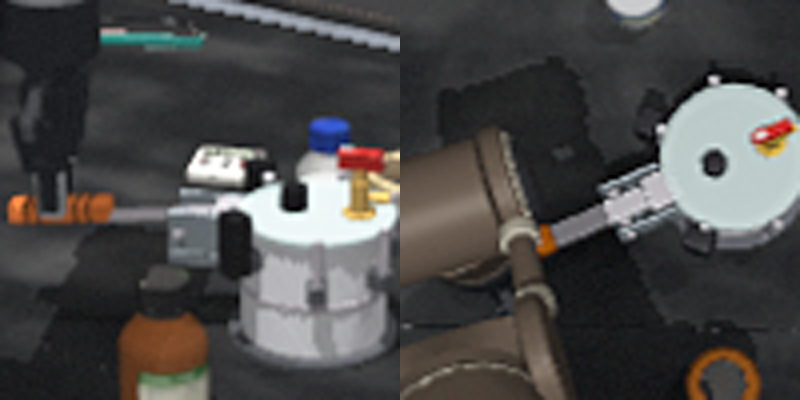

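```bash
python3 -m crank '[[[0,0,0.004,0,0],[0,0,0.008,0,0],[0,0,0.012,0,0],[-0.0005,0,0.0165,0,0],[-0.0015,0,0.021,0,0],[-0.0025,0,0.025,0,0],[-0.0025,0,0.025,0,0]]]'
python3 - <<'E'
from h import *
s=ctrl.observe();print(s['moment'].round(2),s['joint_torque'].round(1))
E
python3 -m crank '[[[-0.0015,0,0.004,0,0],[-0.003,0,0.008,0,0],[-0.005,0,0.012,0,0],[-0.0065,0,0.016,0,0],[-0.0065,0,0.016,0,0]]]'
python3 - <<'E'
from h import *
p,R=avg(2)
a=cam('scene');A=np.array(a['pixels'])[150:250,240:340,::-1]
cv2.imwrite('pics/c4.png',cv2.resize(A,(600,600),interpolation=cv2.INTER_CUBIC))
for n in('lid','knob','lid_ear','tap_grip','knob_grip'):
  print(n,[(np.round(q['position'],1),round(q['score'],2)) for q in ctrl.pinpoint(a,n)[:1]])
E
```

```text
time: 17.15
tool_pos: [0.4998, 0.2166, 0.0794]
ee_rot: [0.545, 0.838, 0.002, -0.001]
wrist_force: [-3.2, 7.9, 2.5]
grip_width: 0.232
finger_force: 59.8
[0.8  0.27 0.03] [ -4.9 -36.4 -20.2  -1.5  -0.1   0.1]
time: 17.65
tool_pos: [0.5021, 0.2093, 0.0627]
ee_rot: [0.545, 0.838, 0.0, -0.001]
wrist_force: [-3.0, 4.2, 1.8]
grip_width: 0.235
finger_force: 58.6
avg [0.5021 0.2094 0.0627] std [0.     0.     0.0001] yaw 23.93 F [-2.5  5.6  1.1] t 17.7
lid [(array([318.6, 200.5]), 0.89)]
knob [(array([310.6, 199.3]), 0.59)]
lid_ear [(array([292.2, 194.7]), 0.67)]
tap_grip [(array([312.4, 198.9]), 0.45)]
knob_grip [(array([311.9, 191.7]), 0.73)]
```

View pics/c4.png

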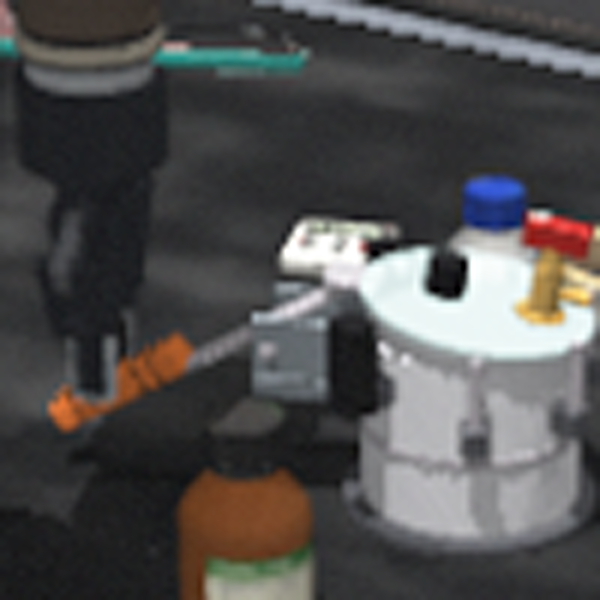

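```bash
python3 -m crank '[[[0.007,0,0.004,0,0],[0.014,0,0.008,0,0],[0.021,0,0.012,0,0],[0.028,0,0.016,0,0],[0.035,0,0.014,0,0],[0.045,0,0.005,0,0],[0.06,0,-0.02,0,0],[0.075,0,-0.05,0,0],[0.08,0,-0.08,0,0]]]'
python3 - <<'E'
from h import *
avg(3);to(.484,.254,.06,92)
a=cam('scene')
for n in('lid','knob','lid_ear','tap_grip','knob_grip'):
  print(n,[(np.round(q['position'],1),round(q['score'],2)) for q in ctrl.pinpoint(a,n)[:1]])
A=np.array(a['pixels'])[150:250,240:340,::-1]
cv2.imwrite('pics/c5.png',cv2.resize(A,(600,600),interpolation=cv2.INTER_CUBIC))
for rise in (0,.011,.016):
    for nm,s,z in(('ear',.074,.1+rise*1),('knob',.018,.114+rise*78/134)):
        h=a['P']@np.r_[C+s*E_,z,1];print(nm,rise,(h[:2]/h[2]).round(1))
E
```

```text
time: 18.95
tool_pos: [0.4687, 0.2829, 0.1445]
ee_rot: [0.545, 0.839, -0.0, -0.001]
wrist_force: [0.9, -0.4, -1.1]
grip_width: 0.23
finger_force: 58.9
avg [0.4713 0.2842 0.1479] std [0.0019 0.0009 0.0025] yaw 24.01 F [ 0.9  0.5 -0.7] t 19.05
to [-0.0318 -0.0012  0.0865] twist -68.0 yaw now 24.0 t 19.1 rows 7.9
lid [(array([317.7, 203.6]), 0.98)]
knob [(array([312.4, 200.6]), 0.59)]
lid_ear [(array([295.3, 198.9]), 0.76)]
tap_grip [(array([319.3, 235.5]), 0.71)]
knob_grip [(array([313.4, 195.2]), 0.7)]
ear 0 [294.2 202.3]
knob 0 [312.3 199.6]
ear 0.011 [294.2 199. ]
knob 0.011 [312.4 197.7]
ear 0.016 [294.2 197.5]
knob 0.016 [312.4 196.8]
```

```bash
python3 -m crank '[[[0,0,0,-8.5,0],[0,0,0,-17,0],[0,0,0,-25.5,0],[0,0,0,-34,0],[-0.01,0,0.01,-42.5,0],[-0.02,0,0.03,-51,0],[-0.03,0,0.05,-59,0],[-0.03,0,0.08,-67,0],[-0.03,0,0.095,-68,0],[-0.03,0,0.1,-68,0],[-0.03,0,0.105,-68,0],[-0.03,0,0.105,-68,0]]]'
python3 - <<'E'
from h import *
avg(3)
E
```

```text
time: 20.6
tool_pos: [0.4825, 0.2541, 0.0392]
ee_rot: [-0.017, 1.0, -0.0, -0.0]
wrist_force: [-0.7, -0.9, -0.6]
grip_width: 0.232
finger_force: 59.1
avg [0.4831 0.2544 0.0395] std [0.0004 0.0002 0.0002] yaw 91.9 F [-0.3 -0.3 -1.4] t 20.7
```

Now press down to flatten, then release.

```bash
python3 -m crank '[[[0,0,0.004,0,0],[0,0,0.008,0,0],[0,0,0.011,0,0],[0,0,0.013,0,0],[0,0,0.0145,0,0],[0,0,0.0145,0,0]]]'
python3 look.py w7 "bar_tip bar_grip"
python3 - <<'E'
from h import *
import pickle
c,o=pickle.load(open('w7.pk','rb'))
for n,z in(('bar_tip',.002),('bar_grip',.008)): print(n,onz(c,o[n][0],z).round(4) if o[n][0] is not None else 0)
im=cv2.imread('pics/w7.png');h=cv2.cvtColor(im,cv2.COLOR_BGR2HSV)
m=((h[...,1]<60)&(h[...,2]>120)).astype(np.uint8);m[:, :270]=0;m[:,370:]=0;m[:215]=0
ys,xs=np.nonzero(m);print(len(xs),ys.min() if len(ys) else 0,ys.max() if len(ys) else 0)
E
```

```text
time: 21.35
tool_pos: [0.4923, 0.2557, 0.0308]
ee_rot: [-0.018, 1.0, 0.002, 0.009]
wrist_force: [6.0, -5.3, 16.7]
grip_width: 0.238
finger_force: 66.9
bar_tip None 0
bar_grip [324.  278.4] 0.68
bar_tip 0
bar_grip [0.5047 0.2555]
3572 215 399
```

```bash
python3 -m crank '[[[-0.005,0,0,0,0],[-0.01,0,0,0,0],[-0.015,0,0,0,0],[-0.015,0,0,0,0]]]'
```

```text
time: 21.9
tool_pos: [0.4977, 0.2551, 0.0267]
ee_rot: [-0.016, 1.0, 0.0, -0.001]
wrist_force: [-3.9, -0.1, 12.5]
grip_width: 0.229
finger_force: 67.7
```

```bash
python3 -m crank '[[[0,0,0,0,0.03],[0,0,0,0,0.05],[0,0,0,0,0.05],[0,0,0,0,0.05],[0,0,-0.04,0,0.05],[0,0,-0.09,0,0.05],[0,0,-0.14,0,0.05],[0,0,-0.19,0,0.05],[0,0,-0.19,0,0.05]]]'
python3 look.py w8 "bar_tip bar_grip"
python3 - <<'E'
from h import *
import pickle
c,o=pickle.load(open('w8.pk','rb'))
for n,z in(('bar_tip',.002),('bar_grip',.008)): print(n,onz(c,o[n][0],z).round(4) if o[n][0] is not None else 0)
g=C+.018*E_;to(g[0],g[1],.23,23.8)
E
```

```text
time: 22.8
tool_pos: [0.5031, 0.2569, 0.2232]
ee_rot: [-0.017, 1.0, 0.003, 0.008]
wrist_force: [0.4, 1.3, -0.3]
grip_width: 0.585
finger_force: 0.0
bar_tip [322.8 287.4] 0.56
bar_grip [321.8 173.7] 0.76
bar_tip [0.6458 0.2614]
bar_grip [0.5009 0.2555]
to [-0.0694 -0.2096 -0.0159] twist 68.1 yaw now 91.9 t 22.95 rows 7.9
```

```bash
python3 -m crank '[[[-0.01,-0.03,-0.015,8.5,0.05],[-0.02,-0.06,-0.016,17,0.05],[-0.03,-0.09,-0.016,25.5,0.05],[-0.04,-0.12,-0.016,34,0.05],[-0.05,-0.15,-0.016,42.5,0.05],[-0.06,-0.18,-0.016,51,0.05],[-0.069,-0.21,-0.016,59.5,0.05],[-0.069,-0.21,-0.016,68,0.05],[-0.069,-0.21,-0.016,68.1,0.05]]]'
python3 look.py w9 "knob_grip tap_grip fulcrum lid_ear catch_left catch_right knob mat"
python3 - <<'E'
from h import *
import pickle
c,o=pickle.load(open('w9.pk','rb'))
print('exp',C+.018*E_,'tap exp',C-.032*E_)
for n,z in(('knob_grip',.1204),('knob',.1104),('tap_grip',.1505),('lid_ear',.111),('fulcrum',.091)): print(n,onz(c,o[n][0],z).round(4) if o[n][0] is not None else 0)
p,R=avg(4);sz(.017,.133,p,R)
E
```

```text
time: 23.85
tool_pos: [0.5722, 0.046, 0.2271]
ee_rot: [0.547, 0.837, -0.001, -0.002]
wrist_force: [0.3, -0.6, 0.0]
grip_width: 0.584
finger_force: 0.0
knob_grip [327.7 209.2] 0.92
tap_grip [328.7 292.6] 0.82
fulcrum [326.8  92.4] 0.63
lid_ear [325.6 135.6] 0.95
catch_left [384.7 171.5] 0.65
catch_right [271.1 173.7] 0.57
knob [483.8 174.5] 0.66
mat [194.2 270.5] 0.69
exp [0.57383618 0.04726927] tap exp [0.59401345 0.00152129]
knob_grip [0.5747 0.0455]
knob [0.6748 0.1169]
tap_grip [ 0.5969 -0.0034]
lid_ear [0.5512 0.0947]
fulcrum [0.5394 0.1239]
avg [0.5737 0.0474 0.2304] std [0.     0.0001 0.    ] yaw 23.91 F [-0.1  0.2  0. ] t 24.45
shift [-0.0012  0.      0.0974]
```

```bash
python3 -m crank '[[[-0.0015,0.001,0.045,0,0.05],[-0.0015,0.001,0.08,0,0.05],[-0.0015,0.001,0.092,0,0.05],[-0.0015,0.001,0.097,0,0.05],[-0.0015,0.001,0.097,0,0],[-0.0015,0.001,0.097,0,0],[-0.0015,0.001,0.097,0,0],[-0.0015,0.001,0.097,0,0]]]'
python3 -m crank '[[[0,0,-0.005,0,0],[0,0,-0.01,0,0],[0,0,-0.015,0,0],[0,0,-0.02,0,0],[0,0,-0.02,0,0]]]'
python3 - <<'E'
from h import *
s=ctrl.observe();print(s['moment'].round(2),s['tool_pos'])
a=cam('scene');b=cam('top')
for n in('lid','knob_grip','lid_ear','mat'):
  u,v=pin(a,n)[0],pin(b,n)[0]
  if u is not None and v is not None: print(n,u,v,tri([(a,u),(b,v)]))
m=ctrl.trace(b,'mat')[0]['region'];ys,xs=np.nonzero(m)
q=np.array([onz(b,(x,y),.004) for x,y in zip(xs,ys)]);print(cv2.minAreaRect((q*1000).astype(np.float32)))
E
```

```text
time: 25.3
tool_pos: [0.5761, 0.046, 0.1351]
ee_rot: [0.546, 0.838, 0.001, 0.001]
wrist_force: [-2.3, -0.2, 4.2]
grip_width: 0.227
finger_force: 58.6
time: 25.8
tool_pos: [0.576, 0.0461, 0.1542]
ee_rot: [0.546, 0.838, 0.001, 0.001]
wrist_force: [0.4, -0.9, -1.1]
grip_width: 0.225
finger_force: 58.8
[ 0.04 -0.04 -0.07] [0.57596757 0.04610659 0.15422724]
lid [316.4 196.8] [333.1 189. ] (array([0.57753315, 0.03384117, 0.12539241]), np.float64(0.4247996116971121))
knob_grip [314.4 188.9] [325.  188.5] (array([0.58071041, 0.05240889, 0.1450589 ]), np.float64(2.225686894448296))
lid_ear [295.5 190. ] [314.9 196.4] (array([0.550515  , 0.09099396, 0.14284231]), np.float64(0.5782173451975836))
mat [410.9 293.8] [436.5 237.1] (array([ 0.43771238, -0.32869969,  0.0032617 ]), np.float64(2.6401424099556747))
((445.7563781738281, -333.31964111328125), (139.9017791748047, 141.44947814941406), 75.50146484375)
```

```bash
python3 -m crank '[[[0,0,-0.03,0,0],[0,0,-0.06,0,0],[0,0,-0.09,0,0],[-0.03,-0.03,-0.1,0,0],[-0.06,-0.06,-0.1,0,0],[-0.09,-0.09,-0.1,0,0],[-0.12,-0.12,-0.1,0,0],[-0.15,-0.15,-0.1,0,0],[-0.18,-0.18,-0.1,0,0],[-0.21,-0.21,-0.1,0,0],[-0.24,-0.24,-0.1,0,0],[-0.265,-0.262,-0.1,0,0]]]'
python3 - <<'E'
from h import *
p,R=avg(4)
to(.4384,-.3165,.08)
b=cam('top');m=ctrl.trace(b,'mat')[0]['region'];print(m.sum())
l=ctrl.pinpoint(b,'lid')[:1];print(l and onz(b,l[0]['position'],.225))
E
```

```text
time: 27.55
tool_pos: [0.4414, -0.3043, 0.2534]
ee_rot: [0.546, 0.838, -0.0, 0.0]
wrist_force: [-0.2, 0.3, -2.3]
grip_width: 0.227
finger_force: 59.1
avg [ 0.4413 -0.3059  0.2535] std [0.0006 0.002  0.0001] yaw 23.67 F [-0.1 -0.9 -2. ] t 27.7
to [-0.0113 -0.0092  0.1731] twist 0 yaw now 23.7 t 27.75 rows 3.5
675
[ 0.4407565  -0.31326231]
```

```bash
python3 -m crank '[[[-0.0105,-0.0105,0,0,0],[-0.0105,-0.0105,0.04,0,0],[-0.0105,-0.0105,0.08,0,0],[-0.0105,-0.0105,0.12,0,0],[-0.0105,-0.0105,0.16,0,0],[-0.0105,-0.0105,0.19,0,0],[-0.0105,-0.0105,0.205,0,0],[-0.0105,-0.0105,0.205,0,0]]]'
python3 - <<'E'
from h import *
p,R=avg(4)
to(.4384,-.3165,.04)
b=cam('top');t=ctrl.trace(b,'mat');m=t[0]['region'];ys,xs=np.nonzero(m)
q=np.array([onz(b,(x,y),.004) for x,y in zip(xs,ys)]);print(m.sum(),cv2.minAreaRect((q*1000).astype(np.float32)))
t=ctrl.trace(b,'lid');m=t[0]['region'];ys,xs=np.nonzero(m);print(t[0]['score'],m.sum(),onz(b,(xs.mean(),ys.mean()),.03))
cv2.imwrite('pics/c6.png',cv2.resize(np.array(b['pixels'])[190:290,390:490,::-1],(500,500)))
E
```

```text
time: 28.7
tool_pos: [0.4359, -0.3149, 0.0461]
ee_rot: [0.545, 0.838, 0.0, -0.003]
wrist_force: [-0.7, 0.5, -2.9]
grip_width: 0.223
finger_force: 59.2
avg [ 0.4376 -0.3163  0.0483] std [0.0011 0.001  0.0015] yaw 23.88 F [-0.3  0.6 -2.5] t 28.85
to [ 0.0013 -0.0003  0.0104] twist 0 yaw now 23.9 t 28.9 rows 0.2
250 ((458.5056457519531, -284.9796447753906), (48.28960418701172, 140.94935607910156), 77.219970703125)
0.64 246 [ 0.43974178 -0.2869121 ]
```

Lower gently with force feedback.

```bash
python3 -m crank '[[[0,0,0.004,0,0],[0,0,0.008,0,0],[0,0,0.01,0,0],[0,0,0.012,0,0],[0,0,0.012,0,0]]]'
python3 -m crank '[[[0,0,0.002,0,0],[0,0,0.004,0,0],[0,0,0.004,0,0]]]'
```

```text
time: 29.55
tool_pos: [0.4371, -0.3156, 0.0361]
ee_rot: [0.546, 0.838, 0.0, -0.001]
wrist_force: [-0.1, 3.3, 1.5]
grip_width: 0.224
finger_force: 59.5
time: 29.85
tool_pos: [0.4372, -0.3156, 0.0323]
ee_rot: [0.546, 0.838, 0.0, -0.0]
wrist_force: [-0.8, 4.8, 5.9]
grip_width: 0.226
finger_force: 59.8
```

```bash
python3 -m crank '[[[0,0,0.001,0,0],[0,0,0.002,0,0],[0,0,0.002,0,0]]]'
python3 -m crank '[[[0,0,0,0,0.03],[0,0,0,0,0.05],[0,0,0,0,0.05],[0,0,-0.02,0,0.05],[0,0,-0.06,0,0.05],[0,0,-0.1,0,0.05],[0,0,-0.15,0,0.05],[0.04,0,-0.19,0,0.05],[0.08,0,-0.2,0,0.05],[0.08,0,-0.2,0,0.05]]]'
python3 look.py w10 "lid mat knob_grip tap_grip lid_ear"
python3 - <<'E'
from h import *
import pickle
c,o=pickle.load(open('w10.pk','rb'))
for n,z in(('knob_grip',.018),('lid',.004),('tap_grip',.052),('lid_ear',.004)): print(n,onz(c,o[n][0],z).round(4) if o[n][0] is not None else 0)
im=cv2.imread('pics/w10.png');h=cv2.cvtColor(im,cv2.COLOR_BGR2HSV)
m=((h[...,0]>100)&(h[...,0]<125)&(h[...,1]>150)&(h[...,2]>60)).astype(np.uint8)
n,l,st,_=cv2.connectedComponentsWithStats(m);i=1+st[1:,4].argmax();ys,xs=np.nonzero(l==i)
q=np.array([onz(c,(x,y),.004) for x,y in zip(xs,ys)]);print('mat',cv2.minAreaRect((q*1000).astype(np.float32)))
print(st[i])
b=cam('top')
for n in('bar','flask','amber_bottle','vial','clear_bottle'): print(n,[(np.round(q['position'],0),round(q['score'],2)) for q in ctrl.spot_in(b,n)[:1]])
E
```

```text
time: 30.15
tool_pos: [0.4372, -0.3159, 0.0309]
ee_rot: [0.546, 0.838, 0.0, -0.001]
wrist_force: [-2.5, 5.9, 8.1]
grip_width: 0.229
finger_force: 60.6
time: 31.15
tool_pos: [0.4042, -0.2404, 0.2325]
ee_rot: [0.545, 0.838, 0.0, 0.001]
wrist_force: [0.6, 0.1, -0.0]
grip_width: 0.586
finger_force: 0.0
lid [322.2 256.6] 0.69
mat None 0
knob_grip [322.7 249.2] 0.8
tap_grip [323.3 302.2] 0.83
lid_ear [322.1 197.1] 0.68
knob_grip [ 0.4376 -0.3185]
lid [ 0.4437 -0.3336]
tap_grip [ 0.4578 -0.3623]
lid_ear [ 0.413  -0.2647]
mat ((409.0707702636719, -362.6699523925781), (56.747772216796875, 155.18783569335938), 31.253799438476562)
[260 204  57 114 971]
bar [(array([266., 203.]), 0.78)]
flask [(array([222., 251.]), 0.85)]
amber_bottle [(array([330., 247.]), 0.54)]
vial [(array([382., 223.]), 0.44)]
clear_bottle [(array([306., 148.]), 0.59)]
```

```bash
python3 - <<'E'
from h import *
import pickle
c,o=pickle.load(open('w10.pk','rb'))
im=cv2.imread('pics/w10.png');h=cv2.cvtColor(im,cv2.COLOR_BGR2HSV)
m=((h[...,0]>100)&(h[...,0]<125)&(h[...,1]>120)&(h[...,2]>40)).astype(np.uint8)
n,l,st,_=cv2.connectedComponentsWithStats(m);print(st[1:][st[1:,4]>60])
k=np.isin(l,[i for i in range(1,n) if st[i,4]>60])
ys,xs=np.nonzero(k);q=np.array([onz(c,(x,y),.004) for x,y in zip(xs,ys)]);print('mat',cv2.minAreaRect((q*1000).astype(np.float32)))
# is the disc an undistorted 60 mm circle at z=.008?
w=((h[...,1]<60)&(h[...,2]>150)).astype(np.uint8);n,l,st,_=cv2.connectedComponentsWithStats(w)
u=o['knob_grip'][0]
for i in range(1,n):
    if st[i,4]>1500:
        ys,xs=np.nonzero(l==i);q=np.array([onz(c,(x,y),.008) for x,y in zip(xs,ys)]);print(st[i],cv2.minEnclosingCircle((q*1000).astype(np.float32)))
E
```

```text
[[ 259  182   70  137 1572]
 [ 321  201   81  127 1478]]
mat ((444.46490478515625, -337.8973388671875), (141.07144165039062, 141.6121826171875), 75.40762329101562)
[  21    0  105   55 2108] ((118.41404724121094, -199.87379455566406), 50.38382339477539)
[  61    0   87   37 1714] ((141.21914672851562, -169.63589477539062), 41.238685607910156)
[    0     0   349   319 58869] ((260.82415771484375, -282.5743713378906), 229.65280151367188)
[ 579    0   61   42 1783] ((596.71728515625, 17.062021255493164), 33.55144500732422)
[ 433  192  169   87 3296] ((670.2134399414062, -254.65512084960938), 102.76458740234375)
[ 273  196  100  106 6739] ((440.8330383300781, -324.97039794921875), 69.87547302246094)
```

```bash
python3 -c "
from station import ctrl
print(ctrl.job_done())"
```

```text
the job is handed in; nothing more can be done
None
```

I handed the job in at about 32 s on the robot clock: tap turned fully open, lid levered free and set down flat about 4 mm off the mat's centre, and bar lying on the worktop clear of both; the glassware showed no sign of being moved, but I only checked it roughly in the final picture.

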